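# Load the full slide magazine into the slide scanner

### The job

Load the magazine that is full of glass slides into the slide scanner: lift it out of the stand, keep it upright, set it down without dropping it on the scanner's sloping feed ramp, between the rails and nose towards the scanner, and let go. Then take it by the bar at its tail and push it up the ramp, past the spring catch, until it rests against the top stop and the catch has sprung back behind it. Leave it latched there, and leave the empty magazine, the jar and the dishes where they are.

Things in the scene. Friction and masses are not known exactly. Their poses are not given: they have to be found in the camera images.
- magazine: The FULL magazine: grey open-topped plastic box with 8 glass slides standing lengthwise in it, white frosted ends to the tail. Body 110 mm long (x), 50 wide (y), 42 high, flat sides, nose corners rounded 8 mm; a steel bail bar behind it makes 157 mm overall. 0.2 to 0.4 kg. Origin: centre of the underside of the 110 mm body. x points to the nose, z up; tail wall at x = -55 mm
- magazine_nose (a point): On the magazine: lower edge of the nose face in the middle, 55 mm ahead of the magazine's origin, at underside height
- magazine_bar (a point): On the magazine: middle of the tail bar, a round steel bar 10 mm thick and 50 mm long across the magazine (along y), axis 97 mm behind the magazine's origin and 38 mm above its underside. Two arms (5 mm thick, 40 mm apart inside) join it to the tail wall; 37 mm free between bar and tail wall, open below
- empty_magazine: The EMPTY magazine: same shape and size, no slides in it. Stays in its lane of the stand
- stand: Fixed black stand, 182 x 178 mm, floor 6 mm thick, two lanes at y = +45 and -45 mm with 6 mm high curbs above the floor; either may hold the full magazine. x points the way the noses point. A backboard 62 mm high stands 7 mm behind the tail bars (no room for a finger there). Origin: centre of the underside
- scanner: Fixed slide scanner: cream housing 320 mm wide, 300 mm deep, 198 mm high, with a sloping feed ramp in front of it. Origin: on the bench below the top stop. x (level) points in the feed direction, into the housing, which begins 10 mm past the origin
- bay: The feed ramp, 92 mm wide, fixed to the scanner. Origin: on its surface at the foot of the top stop, on the mid-line, 48 mm above the bench. x points up the ramp (7 degrees above level) in the feed direction, z off its surface. It starts at x = -334 mm. Outward-leaning rails 11 mm high: at the surface 66 mm apart at x = -318, 55 mm at -167; then the channel is 54 mm wide
- stop (a point): Foot of the top stop, at the bay's origin; a loaded magazine's nose rests here, its tail wall at bay x = -110 mm. From bay x = -95 mm to the stop the channel has 50 mm high cheeks and a clear cover, underside 50 and top 54 mm above the ramp: no finger fits beside the magazine there
- ramp_foot (a point): Point on the ramp's mid-line near its lower end, bay x = -320 mm, on the ramp surface (9 mm above the bench)
- catch_tooth (a point): Top inner corner of the catch's tooth: at rest at bay x = -114 mm, y = +18.5 mm, 20 mm above the ramp, i.e. 4 mm behind the tail wall of a loaded magazine and 6.5 mm inside its +y flank
- catch (a joint): Spring catch: steel arm on the bay's +y side, pivot at bay x = -156, y = +34 mm, 4 to 20 mm above the ramp, pointing up the ramp. 0 rad = at rest, tooth in the channel; grows as the tooth is pushed outwards (0.15 rad while a magazine's flank passes, limit 0.5). About 1.5 N at the tooth at rest, 3 to 4 N pushed aside. Springs back by itself and blocks the way back
- dishes: Loose stack of three petri dishes, 92 mm across, 46 mm high. Bystander. Origin: centre of the underside
- oil_jar: Loose brown jar, 52 mm across, 75 mm high. Bystander. Origin: centre of the underside
Things that resemble listed ones, but are neither listed nor needed, are in the scene too. Leave any orange or pink look-alike of the magazine alone.

How it is judged (in metres and radians):
On the way, in this order (a step that is already met when the one before it is completed fails the run):
1. The full magazine lies part-way up the ramp between the rails, nose towards the scanner, and the fingers have let go of it (x of magazine_nose in the frame of bay between -0.26 and -0.02 m and x of magazine_bar in the frame of bay below -0.17 m and y of magazine_nose in the frame of bay between -0.01 and 0.01 m and z of magazine in the frame of bay below 0.004 m and angle between the x axis of magazine and the x axis of bay, either way round below 0.12 rad and linear speed of magazine below 0.02 m/s and contact force between the fingers and magazine below 0.1 N), for 0.2 s.
2. Held by the bar at its tail, the magazine pushes the catch aside (value of joint catch above 0.08 rad and distance between the grasp point and magazine_bar below 0.035 m and contact force between the fingers and magazine above 0.3 N and x of magazine_nose in the frame of bay above -0.1 m), for 0.05 s.
At the end, for the whole second after the job is handed in: Full magazine still, on the ramp, nose within 7 mm of the top stop, within 5 mm of the mid-line and 0.06 rad of the ramp direction; catch sprung back behind its tail wall (joint below 0.05 rad); empty magazine moved under 15 mm, jar and dishes under 30 mm (x of magazine_nose in the frame of bay above -0.007 m and y of magazine in the frame of bay between -0.005 and 0.005 m and z of magazine in the frame of bay between -0.003 and 0.004 m and angle between the x axis of magazine and the x axis of bay, either way round below 0.06 rad and angle between magazine's own z axis and vertical below 0.2 rad and value of joint catch below 0.05 rad and linear speed of magazine below 0.01 m/s and distance of empty_magazine from where it was at the start of the episode below 0.015 m and distance of each of dishes, oil_jar from where it was at the start of the episode below 0.03 m); the robot touches nothing.
It fails at once if the full magazine is tipped more than 0.6 rad (its slides would fall out) (angle between magazine's own z axis and vertical above 0.6 rad).
It fails at once if the full magazine is dropped (falls free faster than 0.6 m/s) (linear speed of magazine above 0.6 m/s and contact force between the fingers and magazine below 0.1 N).
It fails at once if the empty magazine is lifted or shoved more than 30 mm (distance of empty_magazine from where it was at the start of the episode above 0.03 m).
It fails at once if the jar or the dishes are knocked over (angle between any of oil_jar, dishes's own z axis and vertical above 0.5 rad).
It also fails if it takes over 54 s, if anything falls off the work surface, if the arm or the gripper's body presses on something with over 40 N, if the wrist force passes 120 N, or if a joint passes its speed limit or range.

### The arm

A 6-joint arm with a two-finger parallel gripper is mounted at the origin on the work surface. World frame = base frame: x ahead of the robot, y to its left, z up, the work surface at z = 0. Lengths are in mm, angles in rad, forces in N, time in s.
With the tool pointing down it reaches from about 300 to 775 mm from the base axis. Payload 14.6 kg.
Tool frame: the origin (TCP) lies on the centre line of the jaws, within the pads' length; the fingertips stand ahead of it and the grasp point (between the pads) is the TCP (manip.tip_reach is the z of the fingertips in the tool frame, in mm); z points along the fingers, y is the direction in which the jaws open and shut (so a half turn about z gives the same grasp; the last joint's range is limited). The gripper opens to 94 mm and grips with 3 to 60 N. Pads are 16 mm wide; open, the fingers measure 119 mm over their backs; the gripper's body (75 mm by 177 mm) begins 78 mm behind the grasp point.
Start: joints at [1.134, 0.3, 1.521, -0, 1.321, -0.067], TCP at [198.783, 512.811, 224.446] pointing down, gripper open.
Joint ranges: [-3.03, 3.03], [-0.79, 2.21], [0.23, 2.52], [-1.04, 4.18], [0, 3.07], [-2.55, 2.55]. Speed limits (rad/s): [2.22, 2.22, 2.57, 3.14, 3.14, 3.14].

### API

Orientations are given as [roll, pitch, yaw] about the fixed x, y, z axes, in that order (R = Rz(yaw) Ry(pitch) Rx(roll)).
In Python, from cell import manip, camera, search_frame, masks_of, tip_of gives the robot as it stands.
- The arm moves only by the tool send_rows, never from a script. Its argument "plan" is a list of rows, each an object with "travel": the shift along the tool's x, y, z in mm, a list of three; "delta_rot": the turn, a rotation vector about the tool's x, y, z in degrees, a list of three; "fingers": the gripper's target within -1 to 1 (shut at 1, half-way at 0, fully open at -1). In form: [{"travel": [dx, dy, dz], "delta_rot": [wx, wy, wz], "fingers": fingers}, ...]. A call has 1 to 20 rows; each row shifts and turns the commanded pose from where the row before left it, along the tool's axes as they then stand; what a row does not reach is not made up. A row lasts 1/8 s, in which the tool goes at most 62.5 mm and 10.7 degrees, less where a joint would pass 70% of its speed; a pose out of reach is approached as far as the arm can. A call is refused whole if a number of a shift passes 62.5 or a number of a turn 10.7, either way. A call with a gripper value outside its range is refused whole. The fingers move at their own pace and stop on an object; "grip_force" is the grip in N (left out, the last holds). Time passes only in rows, so rows that do not move let the fingers close. It gives the time, the measured TCP pose, the force and the opening at its end, in the units of the state.
- manip.read_state(): the state, without advancing time (a new reading comes with each control period).
- camera(name): name is "scene" or "side" or "wrist"; returns a dict with "color" (480x640x3 uint8, red, green, blue), "z_map" (480x640 float32, mm along the optical axis (not along the pixel's ray), 0 where there is no reading), "fov_y" (degrees; the focal length in pixels is half the picture's height over the tangent of half this angle, whatever the lens; pixels are square), "cx", "cy" (the principal point, pixels), "k1" (the pictures are not rectified: a ray, as slopes to the right and down, at radius r is drawn at 1 + k1 r^2 times it, then the intrinsics apply), "world_from_camera" (4x4, takes a point from camera to world coordinates); the wrist camera has in their place "tool_from_camera" (4x4, takes a point from camera to tool coordinates, whose origin is the TCP and whose axes are the flange's). Camera axes: x right, y up, looking along -z (the intrinsics and any distortion apply to the point x, -y, -z); pixel columns grow to the right and rows downward; lengths in mm; the calibration is good to about 2 mm. A picture is of the moment at which its call begins: read the wrist's pose just before it.
- manip.sign_off(): hands the job in, once; it reports no verdict.
Trained networks look in the newest picture that a camera, given by its name, has taken for a name from the list of things; names that differ only in an ending like _2 or _b are one class to them, and where a whole thing is asked for, a point or a joint stands for the part that bears it (a point fixed in the world has none). Each returns a list of dicts, best first, with "confidence" (0 to 1); they miss things now and then, are a little off and sometimes report something else, mostly with a low value. They report only what shows in the picture. A call takes as long as a camera call. They do not tell look-alikes from the thing itself.
- search_frame(name, camera): "at" ([x, y, z] in mm, in the coordinates of the camera as it stood for that picture, good to about 4 mm: the middle of the surface that is visible of it).
- masks_of(name, camera): "region" (480x640 bool, what is visible of it).
- tip_of(name, camera): "at" ([x, y, z] in mm, in the coordinates of the camera as it stood for that picture, good to about 4 mm: a listed point, or the origin of a listed thing).
The state is a dict: "clock": time; "joints": joint angles; "qd": joint speeds; "effort": joint torques, N m; "eef_pos": TCP position; "eef_rot": TCP orientation; "wrist_force": force on the tool from outside, world axes, zero at the start; "moment": the same for the moment, N m; "finger_gap": finger opening in mm.
Only numpy, scipy, OpenCV 4.12 (cv2) and the standard library are available. Lean on these libraries where they do the work, as an engineer would, in place of code of your own. Each camera call takes 0.05 s, during which the arm holds its last target. There are 200 camera calls.

## Working session

There is one attempt and no reset: what is moved stays moved. The work goes in short steps, Python scripts to look and compute and a tool call to move; the robot and the scene stay as the last step left them, time stands still between calls to the robot, and variables do not carry over. Pictures are saved under pics/ and viewed, about 8 in all and at most 12, crops included, and the job is handed in when it is done.

Besides the shell and the picture viewer there is one more tool, called after "Request:" as name(argument=value, ...), one argument or row to a line, values as JSON. send_rows: Moves the arm, as the interface text tells. Its arguments: {"type":"object","properties":{"plan":{"type":"array"},"grip_force":{"type":"number"}},"required":["plan"]}

```bash
ls; mkdir -p pics
cat > h.py <<'E'
import numpy as np, cv2
from cell import manip, camera, search_frame, masks_of, tip_of
from scipy.spatial.transform import Rotation as R
def tool():
    s=manip.read_state(); T=np.eye(4); T[:3,:3]=R.from_euler('xyz',s['eef_rot']).as_matrix(); T[:3,3]=s['eef_pos']; return T
def shot(n):
    T=tool(); c=camera(n); c['W']=c['world_from_camera'] if n!='wrist' else T@c['tool_from_camera']; c['W']=np.array(c['W']); return c
def tw(c,p): return (c['W']@np.r_[p,1])[:3]
def cloud(c):
    f=240/np.tan(np.radians(c['fov_y'])/2); K=np.array([[f,0,c['cx']],[0,f,c['cy']],[0,0,1.]])
    v,u=np.mgrid[:480,:640]
    p=cv2.undistortPoints(np.stack([u,v],-1).reshape(-1,1,2).astype(float),K,np.array([c['k1'],0,0,0.])).reshape(480,640,2)
    z=c['z_map']; P=np.stack([p[...,0]*z,-p[...,1]*z,-z],-1)
    P=P@c['W'][:3,:3].T+c['W'][:3,3]; P[z<=0]=np.nan; return P
def save(c,name): cv2.imwrite('pics/'+name+'.png',c['color'][...,::-1])
E
python3 - <<'E'
from h import *
print(manip.read_state()); print(manip.tip_reach)
for n in ('scene','side'):
    c=shot(n); save(c,n+'0')
    for k in ('magazine','magazine_nose','magazine_bar','empty_magazine','stand','scanner','bay','stop','ramp_foot','catch_tooth','dishes','oil_jar'):
        print(n,k,[(np.round(tw(c,d['at'])).tolist(),round(d['confidence'],2)) for d in tip_of(k,n)][:4])
E
```

```text
pics
{'clock': 0.0, 'joints': array([ 1.13438686e+00,  3.00460474e-01,  1.52154752e+00, -6.13786158e-06,
        1.32068808e+00, -6.66030861e-02]), 'qd': array([-0.00011463,  0.00102784, -0.00123438,  0.00035602,  0.00231156,
        0.00052398]), 'effort': array([-9.05595675e-05, -5.31807411e+01, -3.52734840e+01,  7.07485923e-02,
        2.43849086e-02, -1.08827867e-04]), 'eef_pos': array([198.69966209, 512.61209735, 223.90633941]), 'eef_rot': array([-3.14049128e+00, -6.75048644e-05,  2.77178776e+00]), 'wrist_force': array([-0.40528715,  0.49016731, -0.01040313]), 'moment': array([0.00349425, 0.07583962, 0.02445826]), 'finger_gap': 94.07219676971717}
19.0
scene magazine [([552.0, 483.0, 3.0], 0.86), ([465.0, 255.0, 9.0], 0.73), ([283.0, 413.0, 2.0], 0.63)]
scene magazine_nose [([447.0, 206.0, 6.0], 0.86), ([575.0, 429.0, 1.0], 0.77), ([288.0, 469.0, 2.0], 0.67)]
scene magazine_bar [([501.0, 341.0, 48.0], 0.96), ([521.0, 570.0, 36.0], 0.6), ([276.0, 323.0, 38.0], 0.56)]
scene empty_magazine [([548.0, 224.0, 8.0], 0.93)]
scene stand [([514.0, 261.0, 5.0], 0.57)]
scene scanner [([546.0
[... 311 characters left out ...]
0], 0.58)]
side magazine [([283.0, 415.0, 0.0], 0.88), ([468.0, 254.0, 7.0], 0.78), ([556.0, 481.0, 1.0], 0.59)]
side magazine_nose [([449.0, 203.0, 7.0], 0.85), ([577.0, 419.0, 1.0], 0.58)]
side magazine_bar [([276.0, 315.0, 36.0], 0.74), ([504.0, 337.0, 43.0], 0.64)]
side empty_magazine [([550.0, 221.0, 14.0], 0.82)]
side stand []
side scanner [([546.0, -292.0, 3.0], 0.87)]
side bay [([547.0, -290.0, 53.0], 0.85), ([774.0, -10.0, 7.0], 0.47)]
side stop [([543.0, -294.0, 49.0], 0.6)]
side ramp_foot [([483.0, 20.0, 14.0], 0.95)]
side catch_tooth [([540.0, -176.0, 56.0], 0.39)]
side dishes [([753.0, 140.0, -1.0], 0.64)]
side oil_jar [([774.0, -11.0, 6.0], 0.67), ([543.0, -294.0, -1.0], 0.15)]
```

View pics/scene0.png

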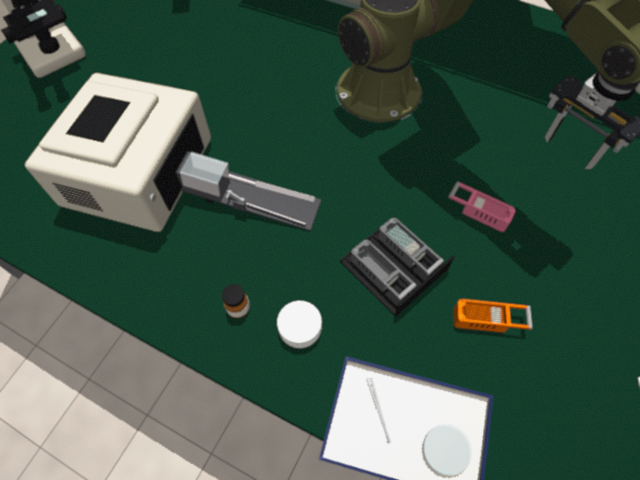

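View pics/side0.png

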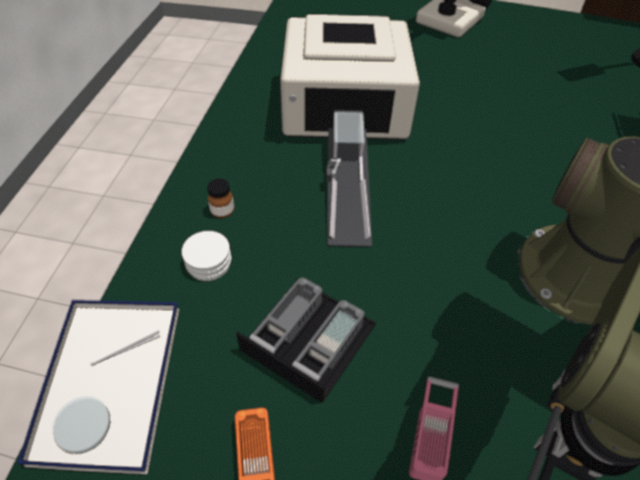

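The full magazine (with slides) is at about (405,240) px in the scene view. The empty one is at (380,270), the ramp runs from (320,210) to (205,175), and the jar and dishes are clear of the path. Next I'll hover over the stand and look with the wrist camera.

```bash
cat >> h.py <<'E'
from scipy.linalg import logm, expm
def rows(goal_pos, Rg, n, T=None):
    T=tool() if T is None else T; G=np.eye(4); G[:3,:3]=Rg; G[:3,3]=goal_pos
    D=expm(np.real(logm(np.linalg.inv(T)@G))/n)
    print(n,'rows travel',np.round(D[:3,3],1).tolist(),'rot',np.round(np.degrees(R.from_matrix(D[:3,:3]).as_rotvec()),2).tolist())
    return G
def down(yaw_deg, pitch=0):  # tool down, yaw about world z
    return R.from_euler('xyz',[180,0,yaw_deg],degrees=True).as_matrix()
E
python3 - <<'E'
from h import *
G=rows([470,258,290],down(68),10)
rows([510,-110,330],down(100),8,G)
E
```

```text
10 rows travel [-39.2, 13.4, -6.6] rot [-0.0, -0.0, 9.08]
8 rows travel [-45.4, 11.5, -5.0] rot [-0.0, 0.0, -4.0]
```

Request:
send_rows(
  plan=[
    {"travel":[-39.2,13.4,-6.6],"delta_rot":[0,0,9.08],"fingers":-1},
    {"travel":[-39.2,13.4,-6.6],"delta_rot":[0,0,9.08],"fingers":-1},
    {"travel":[-39.2,13.4,-6.6],"delta_rot":[0,0,9.08],"fingers":-1},
    {"travel":[-39.2,13.4,-6.6],"delta_rot":[0,0,9.08],"fingers":-1},
    {"travel":[-39.2,13.4,-6.6],"delta_rot":[0,0,9.08],"fingers":-1},
    {"travel":[-39.2,13.4,-6.6],"delta_rot":[0,0,9.08],"fingers":-1},
    {"travel":[-39.2,13.4,-6.6],"delta_rot":[0,0,9.08],"fingers":-1},
    {"travel":[-39.2,13.4,-6.6],"delta_rot":[0,0,9.08],"fingers":-1},
    {"travel":[-39.2,13.4,-6.6],"delta_rot":[0,0,9.08],"fingers":-1},
    {"travel":[-39.2,13.4,-6.6],"delta_rot":[0,0,9.08],"fingers":-1},
    {"travel":[0,0,0],"delta_rot":[0,0,0],"fingers":-1},
  ],
)

```text
clock: 2.68
eef_pos: [471.1, 256.0, 291.3]
eef_rot: [3.141, -0.001, 1.183]
wrist_force: [-0.0, 0.8, 0.4]
finger_gap: 94.3
```

Run:
```python
from h import *
s=manip.read_state(); print(s['clock'],s['eef_pos'],np.degrees(s['eef_rot']),s['finger_gap'])
c=shot('wrist'); save(c,'w1'); P=cloud(c); np.save('w1.npy',P)
print(c['tool_from_camera'])
for k in ('magazine','magazine_nose','magazine_bar','empty_magazine','stand'):
    print(k,[(np.round(tw(c,d['at']),1).tolist(),round(d['confidence'],2)) for d in tip_of(k,'wrist')][:4])
from h import *
```

```text
2.675 [471.09170983 255.97797025 291.26652622] [ 1.79941690e+02 -4.71448140e-02  6.77677179e+01] 94.28710423212566
[[ 3.84541604e-05  9.72665768e-01  2.32209609e-01  6.67079763e+01]
 [ 9.99998958e-01 -3.72542828e-04  1.39488429e-03  3.19143381e-01]
 [ 1.44326422e-03  2.32209313e-01 -9.72664769e-01 -1.58751117e+02]
 [ 0.00000000e+00  0.00000000e+00  0.00000000e+00  1.00000000e+00]]
magazine [([281.8, 414.5, 2.0], 0.61)]
magazine_nose [([442.8, 203.8, 3.7], 0.94), ([286.6, 472.6, -2.1], 0.86), ([569.1, 433.2, -0.8], 0.64)]
magazine_bar [([271.5, 320.2, 38.9], 0.77), ([501.6, 349.8, 44.1], 0.75), ([764.2, -8.8, -2.2], 0.32)]
empty_magazine [([550.2, 221.2, 6.2], 0.95)]
stand [([513.6, 262.2, -3.6], 0.81)]
```

View pics/w1.png

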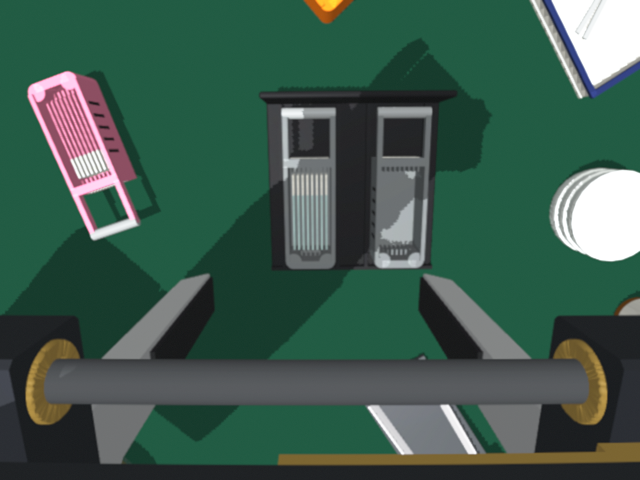

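The full magazine is the left one: columns 284–337, bar at row 113, nose at row 268. The empty one is on the right at 374–432. I'll fit its top rim from the depth data.

Run:
```python
from h import *
P=np.load('w1.npy')
for (u0,u1,n) in ((275,345,'full'),(366,440,'empty')):
    Q=P[100:280,u0:u1].reshape(-1,3); Q=Q[np.isfinite(Q[:,0])]
    h,e=np.histogram(Q[:,2],bins=np.arange(-4,70,3)); print(n,list(zip(e.astype(int),h)))
    M=Q[(Q[:,2]>42)&(Q[:,2]<54)]
    r=cv2.minAreaRect(M[:,:2].astype(np.float32)); print(r, len(M), M[:,2].mean())
    a=np.radians(-112); d=np.array([np.cos(a),np.sin(a)]); 
    b=np.array([-d[1],d[0]]); s=M[:,:2]@d; t=M[:,:2]@b
    bins=np.arange(s.min(),s.max()+1,10)
    for k in range(len(bins)-1):
        m=(s>=bins[k])&(s<bins[k+1]); 
        if m.sum()>5: print(int(bins[k]-bins[0]),m.sum(),np.percentile(t[m],[1,99]).round(1), np.percentile(t[m],[1,99]).mean().round(1))
```

```text
full [(np.int64(-4), np.int64(413)), (np.int64(-1), np.int64(244)), (np.int64(2), np.int64(2496)), (np.int64(5), np.int64(1684)), (np.int64(8), np.int64(2471)), (np.int64(11), np.int64(509)), (np.int64(14), np.int64(84)), (np.int64(17), np.int64(115)), (np.int64(20), np.int64(110)), (np.int64(23), np.int64(98)), (np.int64(26), np.int64(119)), (np.int64(29), np.int64(239)), (np.int64(32), np.int64(169)), (np.int64(35), np.int64(877)), (np.int64(38), np.int64(147)), (np.int64(41), np.int64(189)), (np.int64(44), np.int64(1850)), (np.int64(47), np.int64(732)), (np.int64(50), np.int64(0)), (np.int64(53), np.int64(0)), (np.int64(56), np.int64(0)), (np.int64(59), np.int64(0)), (np.int64(62), np.int64(0)), (np.int64(65), np.int64(0))]
((473.35693359375, 281.74261474609375), (164.10882568359375, 50.43183517456055), 68.3764877319336) 2747 46.179166910788396
0 160 [309.6 358.1] 333.8
10 450 [309.7 358.1] 333.9
20 110 [310.2 358.1] 334.2
30 121 [309.9 358.2] 334.1
40 120 [309.7 358.3] 334.0
50 372 [310.5 358.3] 334.4
60 190 [310.3 358.4] 334.3
70 93 [310.  358.4] 334.2
80 89 [309.9 358.5] 334.2

[... 754 characters left out ...]
), (np.int64(50), np.int64(0)), (np.int64(53), np.int64(0)), (np.int64(56), np.int64(0)), (np.int64(59), np.int64(0)), (np.int64(62), np.int64(0)), (np.int64(65), np.int64(0))]
((556.12451171875, 244.54278564453125), (157.49661254882812, 51.1000862121582), 68.0166015625) 3025 45.89734931858223
0 597 [398.7 448.8] 423.7
10 135 [398.6 448.8] 423.7
20 139 [398.8 449.2] 424.0
30 135 [398.7 448.7] 423.7
40 299 [398.7 449. ] 423.9
50 316 [398.8 448.8] 423.8
60 114 [398.8 449.3] 424.1
70 97 [398.9 449. ] 423.9
80 102 [399.  449.2] 424.1
90 103 [398.9 449.1] 424.0
100 104 [398.9 448.9] 423.9
110 95 [399.  449.4] 424.2
120 94 [399.1 448.7] 423.9
130 103 [399.1 449.4] 424.2
140 300 [399.1 448.8] 424.0
```

Request:
send_rows(
  plan=[
    {"travel":[-45.4,11.5,-5.0],"delta_rot":[0,0,-4.0],"fingers":-1},
    {"travel":[-45.4,11.5,-5.0],"delta_rot":[0,0,-4.0],"fingers":-1},
    {"travel":[-45.4,11.5,-5.0],"delta_rot":[0,0,-4.0],"fingers":-1},
    {"travel":[-45.4,11.5,-5.0],"delta_rot":[0,0,-4.0],"fingers":-1},
    {"travel":[-45.4,11.5,-5.0],"delta_rot":[0,0,-4.0],"fingers":-1},
    {"travel":[-45.4,11.5,-5.0],"delta_rot":[0,0,-4.0],"fingers":-1},
    {"travel":[-45.4,11.5,-5.0],"delta_rot":[0,0,-4.0],"fingers":-1},
    {"travel":[-45.4,11.5,-5.0],"delta_rot":[0,0,-4.0],"fingers":-1},
    {"travel":[0,0,0],"delta_rot":[0,0,0],"fingers":-1},
  ],
)

```text
clock: 4.1
eef_pos: [511.3, -111.6, 329.8]
eef_rot: [-3.141, -0.0, 1.745]
wrist_force: [-0.4, 0.8, -0.2]
finger_gap: 94.1
```

Run:
```python
from h import *
s=manip.read_state(); print(s['clock'],s['eef_pos'],np.degrees(s['eef_rot']),s['finger_gap'])
c=shot('wrist'); save(c,'w2'); P=cloud(c); np.save('w2.npy',P)
for k in ('bay','stop','ramp_foot','catch_tooth','scanner'):
    print(k,[(np.round(tw(c,d['at']),1).tolist(),round(d['confidence'],2)) for d in tip_of(k,'wrist')][:4])
```

```text
4.1 [ 511.31410363 -111.60983762  329.84676908] [-1.79952073e+02 -1.19642478e-02  9.99612427e+01] 94.08031393378641
bay [([539.2, -293.7, 47.1], 0.72)]
stop []
ramp_foot [([480.9, 21.0, 6.0], 0.85)]
catch_tooth [([531.0, -170.5, 51.6], 0.6)]
scanner [([540.9, -287.8, -0.8], 0.62)]
```

View pics/w2.png

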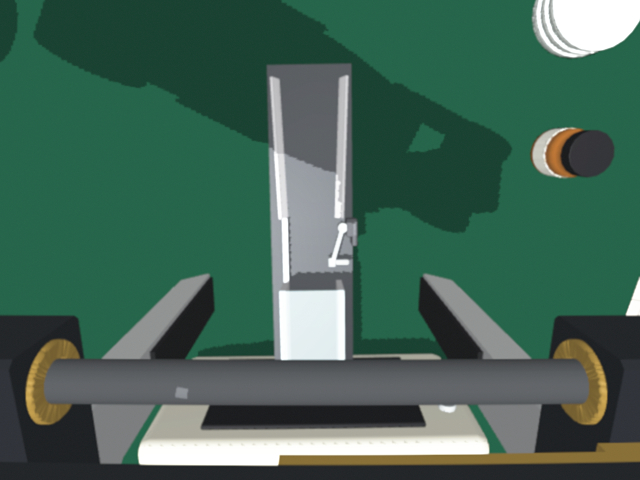

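The ramp spans rows 65–290 in columns 267–352, with the catch at about (340,245). Next I'll fit the ramp's mid-line and the magazine's end positions.

Run:
```python
from h import *
P=np.load('w1.npy'); a=np.radians(-112); d=np.array([np.cos(a),np.sin(a)])
for (u0,u1,n) in ((275,345,'full'),(366,440,'empty')):
    Q=P[100:280,u0:u1].reshape(-1,3); Q=Q[np.isfinite(Q[:,0])]
    M=Q[(Q[:,2]>42)&(Q[:,2]<54)]; s=np.sort(M[:,:2]@d); print(n,s[[0,5,20,50,-50,-20,-5,-1]].round(1))
P=np.load('w2.npy'); Q=P[55:300,250:370].reshape(-1,3); Q=Q[np.isfinite(Q[:,0])]
F=np.array([483,21.]); S=np.array([541,-291.]); 
d=(S-F)/np.linalg.norm(S-F); b=np.array([-d[1],d[0]]); print('yaw0',np.degrees(np.arctan2(d[1],d[0])))
x=(Q[:,:2]-S)@d; y=(Q[:,:2]-S)@b; z=Q[:,2]
m=(abs(y)<20)&(x>-315)&(x<-180); A=np.c_[x[m],y[m],np.ones(m.sum())]; k=np.linalg.lstsq(A,z[m],rcond=None)[0]
print('plane',k,'slopes deg',np.degrees(np.arctan(k[:2])))
h=z-(k[0]*x+k[1]*y+k[2])
on=(z>4)&(abs(y)<60); print('foot x',np.sort(x[on&(h>-3)&(h<3)])[[0,5,20,60]])
for x0 in range(-335,-90,15):
    w=(x>=x0)&(x<x0+15)
    r=w&(h>8)&(h<14); f=w&(abs(h)<2.5)&(abs(y)<60)
    L=y[r&(y<0)]; Rr=y[r&(y>0)]
    g=lambda v: np.percentile(v,[5,50,95]).round(1).tolist() if len(v)>4 else None
    print(x0,'R-',g(L),'R+',g(Rr),'floor all',g(y[f]))
```

```text
full [-520.4 -513.  -512.9 -512.8 -357.9 -357.  -356.7 -356.6]
empty [-513.8 -513.6 -513.6 -513.4 -358.3 -357.5 -356.7 -356.3]
yaw0 -79.46907214732516
plane [ 1.22812816e-01 -2.54099688e-03  4.67698408e+01] slopes deg [ 7.00159485 -0.14558808]
foot x [-333.0900078  -332.88833388 -332.62818387 -332.03215337]
-335 R- None R+ None floor all [-44.9, -3.4, 37.1]
-320 R- [-44.8, -42.3, -39.9] R+ [32.7, 35.1, 37.3] floor all [-36.3, -4.6, 29.2]
-305 R- [-44.1, -41.8, -39.2] R+ [32.0, 34.0, 36.2] floor all [-45.5, -3.7, 38.0]
-290 R- [-43.4, -41.1, -38.6] R+ [31.8, 33.9, 36.1] floor all [-45.7, -3.9, 38.0]
-275 R- [-42.7, -40.3, -37.5] R+ [30.9, 32.9, 35.0] floor all [-45.0, -3.0, 37.9]
-260 R- [-41.9, -39.6, -36.8] R+ [30.7, 32.7, 35.0] floor all [-45.3, -3.1, 37.9]
-245 R- [-41.2, -38.8, -36.8] R+ [29.6, 32.6, 34.9] floor all [-45.4, -3.2, 37.9]
-230 R- [-40.4, -38.2, -36.2] R+ [29.5, 31.6, 33.8] floor all [-44.8, -2.4, 38.9]
-215 R- [-39.6, -37.2, -35.2] R+ [29.4, 31.5, 33.7] floor all [-45.1, -3.6, 38.9]
-200 R- [-38.8, -36.5, -34.5] R+ [28.3, 30.4, 32.6] floor all [-44.2, -1.5, 38.9]
-185 R- [-38.1, -35.7, -33.7] R+ [28.2, 30.3, 32.6] floor all [-44.7, -3.9, 38.9]
-170 R- [-36.4, -32.8, -30.6] R+ [25.7, 30.8, 40.3] floor all [-44.8, -5.3, 29.8]
-155 R- [-34.7, -32.9, -30.8] R+ [24.2, 40.2, 40.3] floor all [-44.2, -6.5, 33.1]
-140 R- [-34.5, -32.3, -31.0] R+ [17.5, 20.3, 22.5] floor all [-44.4, -3.3, 38.8]
-125 R- [-33.7, -31.9, -30.2] R+ None floor all [-44.5, -6.8, 38.9]
-110 R- [-33.8, -31.6, -29.3] R+ [24.7, 26.7, 28.7] floor all [-43.6, -0.2, 38.7]
-95 R- None R+ None floor all [-45.1, -2.6, 39.9]
```

Run:
```python
from h import *
rows([464,256.2,110],down(68),10)
```

```text
10 rows travel [36.5, -7.5, 22.1] rot [0.0, -0.0, 3.21]
```

Request:
send_rows(
  plan=[
    {"travel":[36.5,-7.5,22.1],"delta_rot":[0,0,3.2],"fingers":-1},
    {"travel":[36.5,-7.5,22.1],"delta_rot":[0,0,3.2],"fingers":-1},
    {"travel":[36.5,-7.5,22.1],"delta_rot":[0,0,3.2],"fingers":-0.7},
    {"travel":[36.5,-7.5,22.1],"delta_rot":[0,0,3.2],"fingers":-0.62},
    {"travel":[36.5,-7.5,22.1],"delta_rot":[0,0,3.2],"fingers":-0.62},
    {"travel":[36.5,-7.5,22.1],"delta_rot":[0,0,3.2],"fingers":-0.62},
    {"travel":[36.5,-7.5,22.1],"delta_rot":[0,0,3.2],"fingers":-0.62},
    {"travel":[36.5,-7.5,22.1],"delta_rot":[0,0,3.2],"fingers":-0.62},
    {"travel":[36.5,-7.5,22.1],"delta_rot":[0,0,3.2],"fingers":-0.62},
    {"travel":[36.5,-7.5,22.1],"delta_rot":[0,0,3.2],"fingers":-0.62},
    {"travel":[0,0,0],"delta_rot":[0,0,0],"fingers":-0.62},
  ],
)

```text
clock: 5.78
eef_pos: [463.1, 257.0, 107.9]
eef_rot: [-3.14, 0.002, 1.19]
wrist_force: [-0.2, 0.2, 1.1]
finger_gap: 76.0
```

Run:
```python
from h import *
s=manip.read_state(); print(s['clock'],s['eef_pos'],np.degrees(s['eef_rot']),s['finger_gap'])
c=shot('wrist'); save(c,'w3'); P=cloud(c)
a=np.radians(-112); d=np.array([np.cos(a),np.sin(a)]); b=np.array([-d[1],d[0]])
Q=P.reshape(-1,3); Q=Q[np.isfinite(Q[:,0])]; M=Q[(Q[:,2]>43)&(Q[:,2]<54)]; t=M[:,:2]@b; k=(t>290)&(t<375)&(M[:,:2]@d>-530)&(M[:,:2]@d<-340)
print(np.percentile(t[k],[1,5,50,95,99]),np.percentile((M[:,:2]@d)[k],[0.3,1,99,99.7]),M[k,2].mean())
rows([464,256.2,38],down(68),4)
```

```text
5.775 [463.1168812  256.99414487 107.93808504] [-1.79898398e+02  9.57783565e-02  6.81689784e+01] 76.0174883871925
[301.50837519 310.49666424 334.76047487 358.77270298 365.22399798] [-520.92278724 -520.77485307 -357.67903079 -357.01202565] 46.392851775021846
4 rows travel [0.1, 0.1, 17.7] rot [-0.01, 0.01, 0.04]
```

View pics/w3.png

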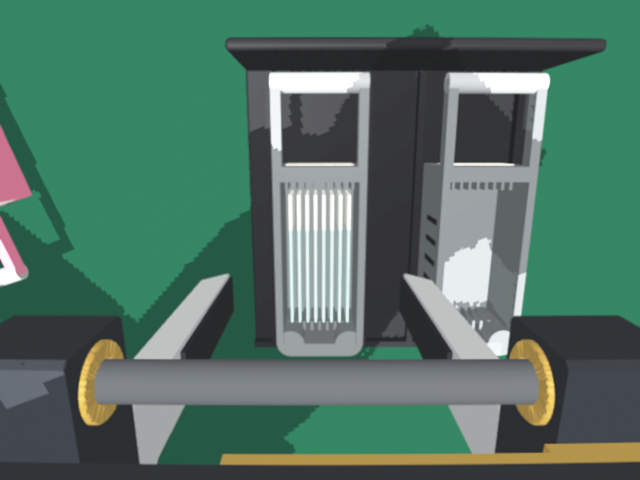

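Both fingers straddle the full magazine symmetrically, with its body centred at column 320. I'll descend and grip.

Request:
send_rows(
  plan=[
    {"travel":[0.1,0.1,18],"delta_rot":[0,0,0],"fingers":-0.62},
    {"travel":[0.1,0.1,18],"delta_rot":[0,0,0],"fingers":-0.62},
    {"travel":[0.1,0.1,18],"delta_rot":[0,0,0],"fingers":-0.62},
    {"travel":[0,0,16],"delta_rot":[0,0,0],"fingers":-0.62},
    {"travel":[0,0,0],"delta_rot":[0,0,0],"fingers":-0.62},
    {"travel":[0,0,0],"delta_rot":[0,0,0],"fingers":0.2},
    {"travel":[0,0,0],"delta_rot":[0,0,0],"fingers":0.2},
    {"travel":[0,0,0],"delta_rot":[0,0,0],"fingers":0.2},
    {"travel":[0,0,0],"delta_rot":[0,0,0],"fingers":0.2},
  ],
  grip_force=25,
)

```text
clock: 6.95
eef_pos: [464.9, 255.3, 39.9]
eef_rot: [3.141, -0.0, 1.187]
wrist_force: [-1.2, 0.0, 4.5]
finger_gap: 49.9
```

Request:
send_rows(
  plan=[
    {"travel":[0,0,-8],"delta_rot":[0,0,0],"fingers":0.2},
    {"travel":[0,0,-15],"delta_rot":[0,0,0],"fingers":0.2},
    {"travel":[0,0,-20],"delta_rot":[0,0,0],"fingers":0.2},
    {"travel":[0,0,-20],"delta_rot":[0,0,0],"fingers":0.2},
    {"travel":[0,0,-20],"delta_rot":[0,0,0],"fingers":0.2},
    {"travel":[0,0,-10],"delta_rot":[0,0,0],"fingers":0.2},
    {"travel":[0,0,0],"delta_rot":[0,0,0],"fingers":0.2},
  ],
)

```text
clock: 7.82
eef_pos: [465.0, 255.3, 133.1]
eef_rot: [3.141, -0.001, 1.187]
wrist_force: [-0.5, -0.6, -3.5]
finger_gap: 49.8
```

```bash
cat >> h.py <<'E'
BO=np.array([539.1,-289.8,48.]); BYAW=-79.1
BR=R.from_euler('ZY',[BYAW,-7],degrees=True).as_matrix()
def bay(p): return BO+BR@np.array(p,float)
RPLACE=np.c_[-BR[:,0],BR[:,1],-BR[:,2]]
# bar grasp: jaws along bay x; tool z=-bay z; tool yaw ~10deg -> tool x = bay y
RBAR=np.c_[BR[:,1],BR[:,0],-BR[:,2]]
def inbay(): return BR.T@(tool()[:3,3]-BO)
E
python3 - <<'E'
from h import *
print(manip.read_state()['eef_pos'],manip.read_state()['wrist_force'],manip.read_state()['finger_gap'],BR, np.linalg.det(RPLACE),np.linalg.det(RBAR))
G=rows(bay([-245,0,90]),RPLACE,10)
rows(bay([-245,0,38]),RPLACE,5,G)
c=shot('wrist'); save(c,'w4')
E
```

```text
[464.98924696 255.28368981 133.12302281] [-0.45188969 -0.63961151 -3.53468227] 49.845759225821915 [[ 0.18768595  0.98195871 -0.02304494]
 [-0.97463934  0.18909544  0.11967066]
 [ 0.12186934  0.          0.99254615]] 0.9999999999999997 0.9999999999999996
10 rows travel [-29.2, 6.3, 4.2] rot [-0.19, -0.68, -3.29]
5 rows travel [0.0, -0.0, 10.4] rot [0.0, -0.0, -0.0]
```

View pics/w4.png

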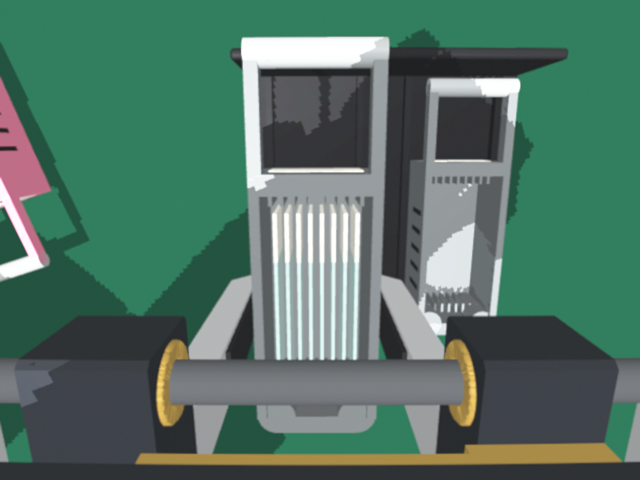

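The magazine is held square with its slides in place, and the empty one is undisturbed. Next I'll move over the ramp.

Request:
send_rows(
  plan=[
    {"travel":[-15,3.2,2.1],"delta_rot":[-0.1,-0.34,-1.65],"fingers":0.2},
    {"travel":[-29.2,6.3,4.2],"delta_rot":[-0.19,-0.68,-3.29],"fingers":0.2},
    {"travel":[-29.2,6.3,4.2],"delta_rot":[-0.19,-0.68,-3.29],"fingers":0.2},
    {"travel":[-29.2,6.3,4.2],"delta_rot":[-0.19,-0.68,-3.29],"fingers":0.2},
    {"travel":[-29.2,6.3,4.2],"delta_rot":[-0.19,-0.68,-3.29],"fingers":0.2},
    {"travel":[-29.2,6.3,4.2],"delta_rot":[-0.19,-0.68,-3.29],"fingers":0.2},
    {"travel":[-29.2,6.3,4.2],"delta_rot":[-0.19,-0.68,-3.29],"fingers":0.2},
    {"travel":[-29.2,6.3,4.2],"delta_rot":[-0.19,-0.68,-3.29],"fingers":0.2},
    {"travel":[-29.2,6.3,4.2],"delta_rot":[-0.19,-0.68,-3.29],"fingers":0.2},
    {"travel":[-29.2,6.3,4.2],"delta_rot":[-0.19,-0.68,-3.29],"fingers":0.2},
    {"travel":[-14.2,3.1,2.1],"delta_rot":[-0.09,-0.34,-1.64],"fingers":0.2},
    {"travel":[0,0,0],"delta_rot":[0,0,0],"fingers":0.2},
  ],
)

```text
clock: 9.38
eef_pos: [490.5, -40.5, 106.1]
eef_rot: [-3.138, 0.121, 1.761]
wrist_force: [-0.3, -0.1, -3.5]
finger_gap: 49.9
```

Run:
```python
from h import *
print(manip.read_state()['eef_pos'],manip.read_state()['wrist_force'],inbay())
G=rows(bay([-245,0,40]),RPLACE,5)
for n in ('wrist','side'):
    c=shot(n); save(c,n+'5'); 
    for k in ('magazine','magazine_nose','magazine_bar'):
        print(n,k,[(np.round(tw(c,d['at'])).tolist(),np.round(BR.T@(tw(c,d['at'])-BO)).tolist(),round(d['confidence'],2)) for d in tip_of(k,n)][:4])
a=cv2.imread('pics/wrist5.png')[:,140:540]; b=cv2.imread('pics/side5.png')[100:350,250:450]
cv2.imwrite('pics/c5.png',np.hstack([a,cv2.resize(b,(384,480))]))
```

```text
[490.49000812 -40.46998477 106.11114283] [-0.27240743 -0.13611796 -3.53950791] [-245.04828771   -0.58583537   88.63569378]
5 rows travel [-0.0, 0.1, 9.7] rot [-0.04, -0.01, -0.0]
wrist magazine [([493.0, -40.0, 71.0], [-249.0, 2.0, 54.0], 0.57)]
wrist magazine_nose []
wrist magazine_bar [([471.0, 59.0, 102.0], [-346.0, -1.0, 96.0], 0.86)]
side magazine [([493.0, -43.0, 75.0], [-246.0, 1.0, 57.0], 0.92), ([553.0, 481.0, -1.0], [-755.0, 159.0, 43.0], 0.78), ([282.0, 412.0, 4.0], [-737.0, -120.0, 46.0], 0.57), ([550.0, 221.0, 12.0], [-500.0, 108.0, 26.0], 0.44)]
side magazine_nose [([579.0, 421.0, 5.0], [-690.0, 173.0, 41.0], 0.76), ([506.0, -97.0, 83.0], [-190.0, 4.0, 58.0], 0.72)]
side magazine_bar [([275.0, 315.0, 39.0], [-640.0, -145.0, 70.0], 0.92), ([477.0, 50.0, 101.0], [-337.0, 4.0, 95.0], 0.9)]
```

View pics/c5.png

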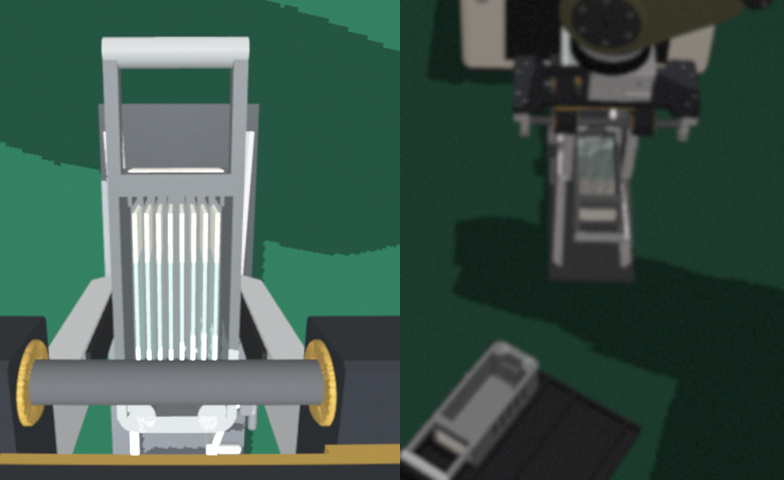

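The magazine is aligned over the ramp, only about 1 mm to the −y side. I'll descend.

Request:
send_rows(
  plan=[
    {"travel":[0,0.4,8],"delta_rot":[0,0,0],"fingers":0.2},
    {"travel":[0,0.4,13],"delta_rot":[0,0,0],"fingers":0.2},
    {"travel":[0,0.4,13],"delta_rot":[0,0,0],"fingers":0.2},
    {"travel":[0,0.4,9],"delta_rot":[0,0,0],"fingers":0.2},
    {"travel":[0,0,6],"delta_rot":[0,0,0],"fingers":0.2},
    {"travel":[0,0,2],"delta_rot":[0,0,0],"fingers":0.2},
    {"travel":[0,0,0],"delta_rot":[0,0,0],"fingers":0.2},
  ],
)

```text
clock: 10.65
eef_pos: [493.6, -45.7, 56.4]
eef_rot: [-3.14, 0.122, 1.762]
wrist_force: [-0.1, -0.5, -3.9]
finger_gap: 50.0
```

Run:
```python
from h import *
s=manip.read_state(); print(s['wrist_force'],s['moment'],inbay())
```

```text
[-0.07119226 -0.48168588 -3.8953813 ] [0.0767159  0.09025712 0.04409346] [-245.39815611    1.44562479   38.56566591]
```

Request:
send_rows(
  plan=[
    {"travel":[0,-0.6,1.5],"delta_rot":[0,0,0],"fingers":0.2},
    {"travel":[0,0,1],"delta_rot":[0,0,0],"fingers":0.2},
    {"travel":[0,0,1],"delta_rot":[0,0,0],"fingers":0.2},
    {"travel":[0,0,0],"delta_rot":[0,0,0],"fingers":0.2},
  ],
)

```text
clock: 11.15
eef_pos: [492.9, -46.3, 52.7]
eef_rot: [-3.14, 0.122, 1.762]
wrist_force: [0.3, 0.7, -2.9]
finger_gap: 49.7
```

Force is starting to drop, so first contact is near. I'll lower a little more.

Request:
send_rows(
  plan=[
    {"travel":[0,0,0.7],"delta_rot":[0,0,0],"fingers":0.2},
    {"travel":[0,0,0.7],"delta_rot":[0,0,0],"fingers":0.2},
    {"travel":[0,0,0],"delta_rot":[0,0,0],"fingers":0.2},
  ],
)

```text
clock: 11.52
eef_pos: [493.0, -46.4, 51.8]
eef_rot: [-3.14, 0.122, 1.762]
wrist_force: [-4.1, 2.0, 5.0]
finger_gap: 49.4
```

Request:
send_rows(
  plan=[
    {"travel":[0,0,0],"delta_rot":[0,0,0],"fingers":-0.2},
    {"travel":[0,0,0],"delta_rot":[0,0,0],"fingers":-0.5},
    {"travel":[0,0,0],"delta_rot":[0,0,0],"fingers":-0.6},
    {"travel":[0,0,0],"delta_rot":[0,0,0],"fingers":-0.6},
    {"travel":[0,0,-15],"delta_rot":[0,0,0],"fingers":-0.6},
    {"travel":[0,0,-30],"delta_rot":[0,0,0],"fingers":-0.6},
    {"travel":[0,0,-40],"delta_rot":[0,0,0],"fingers":-0.6},
    {"travel":[20,0,-40],"delta_rot":[0,0,0],"fingers":-0.6},
    {"travel":[0,0,0],"delta_rot":[0,0,0],"fingers":-0.6},
  ],
)

```text
clock: 12.65
eef_pos: [487.5, -11.0, 176.5]
eef_rot: [3.138, 0.123, 1.763]
wrist_force: [0.3, 0.1, -0.3]
finger_gap: 75.0
```

Run:
```python
from h import *
print(manip.read_state()['clock'],manip.read_state()['wrist_force'],inbay())
c=shot('wrist'); save(c,'w6'); P=cloud(c); Q=P.reshape(-1,3); Q=Q[np.isfinite(Q[:,0])]; B=(Q-BO)@BR
M=B[(B[:,2]>36)&(B[:,2]<46)&(abs(B[:,1])<32)&(B[:,0]>-400)&(B[:,0]<-150)]
print('x',np.percentile(M[:,0],[0.3,1,99,99.7]),'z',M[:,2].mean())
for x0 in range(-350,-185,20):
    m=(M[:,0]>=x0)&(M[:,0]<x0+20); 
    if m.sum()>5: print(x0,m.sum(),np.percentile(M[m,1],[1,99]).round(1),np.percentile(M[m,1],[1,99]).mean().round(2),M[m,2].mean().round(1))
```

```text
12.65 [ 0.30285025  0.09033945 -0.28660694] [-265.73994896    2.03653994  162.12356866]
x [-348.20129726 -348.14050624 -192.02172143 -191.43720618] z 40.101472131282385
-350 1418 [-24.4  24.4] 0.01 40.5
-330 485 [-24.4  24.8] 0.17 40.5
-310 1143 [-24.   24.6] 0.26 40.5
-290 360 [-24.3  25. ] 0.35 40.4
-270 311 [-24.2  24.9] 0.34 40.4
-250 331 [-24.   25.2] 0.6 40.5
-230 315 [-24.   24.9] 0.46 40.2
-210 1127 [-23.7  25. ] 0.67 38.8
```

View pics/w6.png

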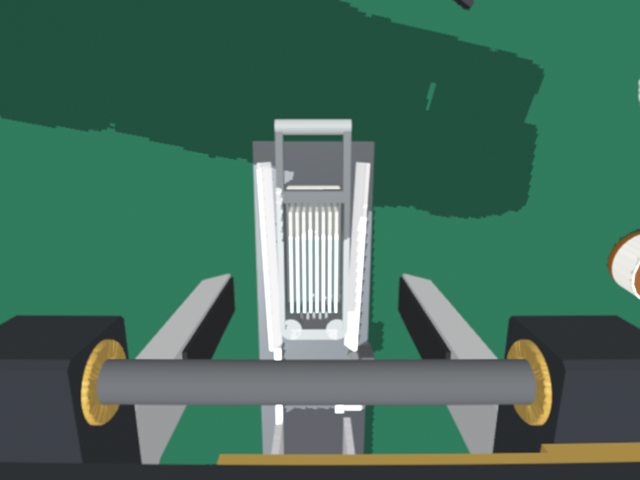

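It's seated between the rails with the nose at bay x ≈ −191, bar axis ≈ −343 and y ≈ 0.3. Now I'll turn the gripper 90° over the bar.

Run:
```python
from h import *
G=rows(bay([-343,0.3,110]),RBAR,9)
rows(bay([-343,0.3,38]),RBAR,5,G)
```

```text
9 rows travel [7.2, -6.2, 5.6] rot [0.01, -0.01, 10.01]
5 rows travel [0.0, 0.0, 14.4] rot [0.0, -0.0, -0.0]
```

Request:
send_rows(
  plan=[
    {"travel":[7.2,-6.2,5.6],"delta_rot":[0,0,10],"fingers":0.27},
    {"travel":[7.2,-6.2,5.6],"delta_rot":[0,0,10],"fingers":0.27},
    {"travel":[7.2,-6.2,5.6],"delta_rot":[0,0,10],"fingers":0.27},
    {"travel":[7.2,-6.2,5.6],"delta_rot":[0,0,10],"fingers":0.27},
    {"travel":[7.2,-6.2,5.6],"delta_rot":[0,0,10],"fingers":0.27},
    {"travel":[7.2,-6.2,5.6],"delta_rot":[0,0,10],"fingers":0.27},
    {"travel":[7.2,-6.2,5.6],"delta_rot":[0,0,10],"fingers":0.27},
    {"travel":[7.2,-6.2,5.6],"delta_rot":[0,0,10],"fingers":0.27},
    {"travel":[7.2,-6.2,5.6],"delta_rot":[0,0,10],"fingers":0.27},
    {"travel":[0,0,0],"delta_rot":[0,0,0],"fingers":0.27},
    {"travel":[0,0,0],"delta_rot":[0,0,0],"fingers":0.27},
  ],
)

```text
clock: 14.08
eef_pos: [471.9, 56.4, 113.5]
eef_rot: [3.02, 0.003, 0.195]
wrist_force: [0.1, 0.8, -0.7]
finger_gap: 34.2
```

Run:
```python
from h import *
s=manip.read_state();print(s['clock'],s['joints'],s['finger_gap'],inbay())
rows(bay([-343,0.3,38]),RBAR,5)
c=shot('wrist'); save(c,'w7')
print([(BR.T@(tw(c,d['at'])-BO)).round(1) for d in tip_of('magazine_bar','wrist')])
```

```text
14.075 [ 0.10614029  0.26687453  1.84931671 -0.14238045  1.02212203  1.55602741] 34.211613287700175 [-342.09834629   -0.55620752  107.99370154]
5 rows travel [0.2, -0.2, 14.0] rot [-0.01, 0.03, 0.06]
[array([-3.435e+02, -1.000e-01,  4.050e+01]), array([-190.8,    1.1,    0.8])]
```

View pics/w7.png

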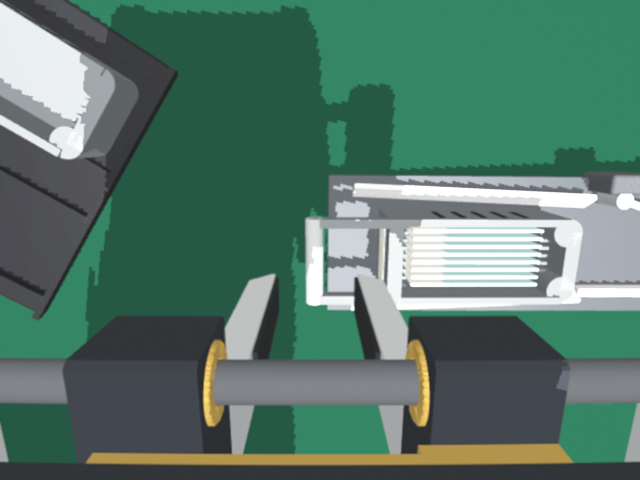

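The fingers straddle the bar (column 315), with the front finger over the window. I'll descend and close.

Request:
send_rows(
  plan=[
    {"travel":[0.2,-0.2,14],"delta_rot":[0,0,0],"fingers":0.27},
    {"travel":[0.2,-0.2,14],"delta_rot":[0,0,0],"fingers":0.27},
    {"travel":[0.2,-0.2,14],"delta_rot":[0,0,0],"fingers":0.27},
    {"travel":[0.2,-0.2,14],"delta_rot":[0,0,0],"fingers":0.27},
    {"travel":[0.2,-0.2,12],"delta_rot":[0,0,0],"fingers":0.27},
    {"travel":[0,0,0],"delta_rot":[0,0,0],"fingers":0.27},
    {"travel":[0,0,0],"delta_rot":[0,0,0],"fingers":0.9},
    {"travel":[0,0,0],"delta_rot":[0,0,0],"fingers":0.9},
    {"travel":[0,0,0],"delta_rot":[0,0,0],"fingers":0.9},
    {"travel":[0,0,0],"delta_rot":[0,0,0],"fingers":0.9},
  ],
  grip_force=20,
)

```text
clock: 15.42
eef_pos: [474.6, 50.0, 46.4]
eef_rot: [3.02, 0.001, 0.191]
wrist_force: [1.1, -0.1, 3.2]
finger_gap: 9.3
```

Run:
```python
from h import *
s=manip.read_state();print(s['clock'],s['finger_gap'],s['wrist_force'],inbay())
```

```text
15.425 9.272077548163043 [ 1.06456299 -0.09323824  3.18930767] [-343.46828081    0.89532168   40.55472642]
```

The bar is gripped. I'll push up the ramp in stages while watching the force.

Request:
send_rows(
  plan=[
    {"travel":[0,5,0],"delta_rot":[0,0,0],"fingers":0.9},
    {"travel":[0,10,0],"delta_rot":[0,0,0],"fingers":0.9},
    {"travel":[0,12,0],"delta_rot":[0,0,0],"fingers":0.9},
    {"travel":[0,12,0],"delta_rot":[0,0,0],"fingers":0.9},
    {"travel":[0,12,0],"delta_rot":[0,0,0],"fingers":0.9},
    {"travel":[0,9,0],"delta_rot":[0,0,0],"fingers":0.9},
    {"travel":[0,0,0],"delta_rot":[0,0,0],"fingers":0.9},
  ],
)

```text
clock: 16.3
eef_pos: [486.0, -9.0, 53.6]
eef_rot: [3.02, 0.001, 0.191]
wrist_force: [-0.5, -2.8, 2.1]
finger_gap: 9.6
```

Run:
```python
from h import *
s=manip.read_state();print(s['clock'],s['finger_gap'],BR.T@s['wrist_force'],s['moment'],inbay())
c=shot('wrist'); P=cloud(c); Q=P.reshape(-1,3); Q=Q[np.isfinite(Q[:,0])]; B=(Q-BO)@BR
M=B[(B[:,2]>36)&(B[:,2]<46)&(abs(B[:,1])<32)&(B[:,0]>-240)&(B[:,0]<-120)]
for x0 in range(-240,-125,15):
    m=(M[:,0]>=x0)&(M[:,0]<x0+15)
    if m.sum()>5: print(x0,m.sum(),np.percentile(M[m,1],[1,99]).round(1),M[m,2].mean().round(1))
```

```text
16.3 9.585378755958866 [ 2.92037084 -1.01644129  1.7885228 ] [-0.50331896  0.01117758 -0.01041885] [-282.95618291    0.91728824   40.39553429]
-240 1365 [-0.6 25.5] 40.4
-225 492 [21.3 25.8] 40.2
-210 699 [-21.   25.7] 39.8
-195 695 [-21.1  25.8] 39.8
-180 667 [-21.   25.8] 39.8
-165 562 [-20.8  25.8] 39.6
-150 300 [-20.8  -9.4] 38.3
```

Request:
send_rows(
  plan=[
    {"travel":[-0.3,7,0],"delta_rot":[0,0,0],"fingers":0.9},
    {"travel":[-0.3,8,0],"delta_rot":[0,0,0],"fingers":0.9},
    {"travel":[0,8,0],"delta_rot":[0,0,0],"fingers":0.9},
    {"travel":[0,8,0],"delta_rot":[0,0,0],"fingers":0.9},
    {"travel":[0,8,0],"delta_rot":[0,0,0],"fingers":0.9},
    {"travel":[0,8,0],"delta_rot":[0,0,0],"fingers":0.9},
    {"travel":[0,3,0],"delta_rot":[0,0,0],"fingers":0.9},
  ],
)

```text
clock: 17.23
eef_pos: [494.3, -56.2, 59.5]
eef_rot: [3.022, 0.002, 0.191]
wrist_force: [-2.9, 14.3, 8.5]
finger_gap: 9.4
```

Run:
```python
from h import *
s=manip.read_state();print(s['clock'],s['finger_gap'],BR.T@s['wrist_force'],s['moment'],inbay())
```

```text
17.225 9.351883594248113 [-13.45137342  -0.13148243  10.21640765] [ 2.49227654  0.82471245 -0.05040097] [-2.34686270e+02  2.23158793e-01  4.04419564e+01]
```

Request:
send_rows(
  plan=[
    {"travel":[0,4,0],"delta_rot":[0,0,0],"fingers":0.9},
    {"travel":[0,4,0],"delta_rot":[0,0,0],"fingers":0.9},
    {"travel":[0,0,0],"delta_rot":[0,0,0],"fingers":0.9},
  ],
)

```text
clock: 17.6
eef_pos: [495.8, -64.1, 60.5]
eef_rot: [3.022, 0.002, 0.191]
wrist_force: [-3.3, 10.2, 9.3]
finger_gap: 9.4
```

Run:
```python
from h import *
s=manip.read_state();print(s['clock'],s['finger_gap'],BR.T@s['wrist_force'],s['moment'],inbay())
c=shot('wrist'); save(c,'w8'); P=cloud(c); Q=P.reshape(-1,3); Q=Q[np.isfinite(Q[:,0])]; B=(Q-BO)@BR
M=B[(B[:,2]>36)&(B[:,2]<46)&(abs(B[:,1])<32)&(B[:,0]>-240)&(B[:,0]<-60)]
for x0 in range(-240,-65,15):
    m=(M[:,0]>=x0)&(M[:,0]<x0+15)
    if m.sum()>5: print(x0,m.sum(),np.percentile(M[m,1],[1,99]).round(1),M[m,2].mean().round(1))
```

```text
17.6 9.422615685213719 [-9.43838102 -1.2888907  10.50879147] [ 1.65601306  0.72404497 -0.09012859] [-2.26561167e+02  2.06953955e-01  4.04484878e+01]
-240 1869 [-20.9  24.6] 41.0
-225 1554 [-20.9  24.6] 40.5
-210 561 [19.4 24.5] 40.2
-195 1272 [-1.5 24.3] 40.2
-180 888 [-1.2 24.2] 40.4
-165 506 [-22.2  24.2] 40.0
-150 586 [-22.7  24. ] 39.6
-135 581 [-22.8  23.8] 39.7
-120 519 [-22.8  23.7] 39.6
-105 436 [-23.2  31.1] 38.7
-90 166 [-22.3 -11.4] 38.2
```

View pics/w8.png

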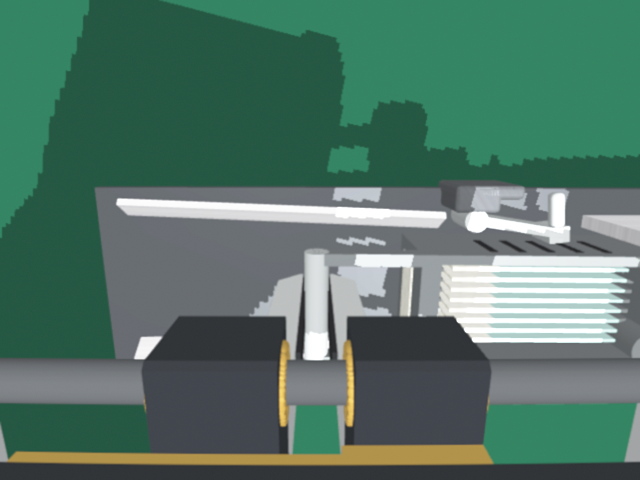

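It's advancing freely past the catch at (480–560, 225), with the flank against the arm. I'll continue.

Request:
send_rows(
  plan=[
    {"travel":[0,7,-0.3],"delta_rot":[0,0,0],"fingers":0.9},
    {"travel":[0,7,-0.3],"delta_rot":[0,0,0],"fingers":0.9},
    {"travel":[0,7,-0.2],"delta_rot":[0,0,0],"fingers":0.9},
    {"travel":[0,7,0],"delta_rot":[0,0,0],"fingers":0.9},
    {"travel":[0,7,0],"delta_rot":[0,0,0],"fingers":0.9},
    {"travel":[0,7,0],"delta_rot":[0,0,0],"fingers":0.9},
    {"travel":[0,7,0],"delta_rot":[0,0,0],"fingers":0.9},
    {"travel":[0,7,0],"delta_rot":[0,0,0],"fingers":0.9},
    {"travel":[0,4,0],"delta_rot":[0,0,0],"fingers":0.9},
  ],
)

```text
clock: 18.77
eef_pos: [506.5, -122.7, 67.9]
eef_rot: [3.022, 0.004, 0.191]
wrist_force: [-4.3, 7.6, 3.5]
finger_gap: 9.3
```

Run:
```python
from h import *
s=manip.read_state();print(s['clock'],s['finger_gap'],BR.T@s['wrist_force'],s['moment'],inbay())
```

```text
18.775 9.3366412933043 [-7.84267432 -2.80347527  4.44967377] [ 1.40115212  0.85346353 -0.09451488] [-166.50257846   -0.38032823   40.50352329]
```

Nose is at about −15. I'll make the final approach in small steps until the stop's force appears.

Request:
send_rows(
  plan=[
    {"travel":[0.2,4,0],"delta_rot":[0,0,0],"fingers":0.9},
    {"travel":[0.2,4,0],"delta_rot":[0,0,0],"fingers":0.9},
    {"travel":[0,2.5,0],"delta_rot":[0,0,0],"fingers":0.9},
    {"travel":[0,1.5,0],"delta_rot":[0,0,0],"fingers":0.9},
    {"travel":[0,0,0],"delta_rot":[0,0,0],"fingers":0.9},
  ],
)

```text
clock: 19.4
eef_pos: [509.7, -134.8, 69.5]
eef_rot: [3.021, 0.003, 0.191]
wrist_force: [-0.2, 1.9, 0.5]
finger_gap: 9.3
```

Run:
```python
from h import *
s=manip.read_state();print(s['clock'],s['finger_gap'],BR.T@s['wrist_force'],s['moment'],inbay())
```

```text
19.4 9.314180647882823 [-1.84445096  0.17686972  0.75443548] [ 0.46457443  0.25007315 -0.06449857] [-153.96599956    0.39146383   40.55643168]
```

The resistance has dropped, so the catch has probably sprung back. I'll press on to the stop.

Request:
send_rows(
  plan=[
    {"travel":[0,1,0],"delta_rot":[0,0,0],"fingers":0.9},
    {"travel":[0,1,0],"delta_rot":[0,0,0],"fingers":0.9},
    {"travel":[0,1,0],"delta_rot":[0,0,0],"fingers":0.9},
    {"travel":[0,0,0],"delta_rot":[0,0,0],"fingers":0.9},
  ],
)

```text
clock: 19.9
eef_pos: [509.9, -136.5, 69.7]
eef_rot: [3.023, 0.003, 0.191]
wrist_force: [-3.5, 15.4, 0.9]
finger_gap: 9.3
```

Run:
```python
from h import *
s=manip.read_state();print(s['clock'],s['finger_gap'],BR.T@s['wrist_force'],s['moment'],inbay())
c=shot('wrist'); save(c,'w9')
c=shot('side'); P=cloud(c); save(c,'s9')
a=cv2.imread('pics/w9.png')[120:440,240:640]; b=cv2.imread('pics/s9.png')[80:240,280:440]
cv2.imwrite('pics/c9.png',np.hstack([a,cv2.resize(b,(320,320))]))
```

```text
19.9 9.27727247826303 [-15.56392484  -0.52842274   2.86428307] [ 2.82264045  0.83536618 -0.06405273] [-152.23513881    0.31009064   40.53422386]
```

View pics/c9.png

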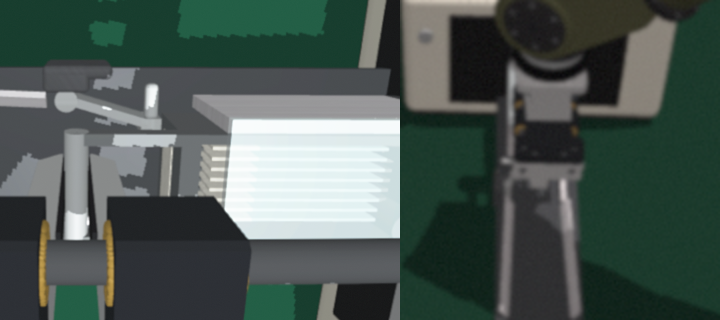

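The stop is reached at TCP x −152.2 with 15 N. The catch arm is angled in behind the tail wall at crop (150,122). I'll release, lift away and check.

Request:
send_rows(
  plan=[
    {"travel":[0,-0.8,0],"delta_rot":[0,0,0],"fingers":0.9},
    {"travel":[0,0,0],"delta_rot":[0,0,0],"fingers":0.6},
    {"travel":[0,0,0],"delta_rot":[0,0,0],"fingers":0.3},
    {"travel":[0,0,0],"delta_rot":[0,0,0],"fingers":0.3},
    {"travel":[0,0,-10],"delta_rot":[0,0,0],"fingers":0.3},
    {"travel":[0,0,-25],"delta_rot":[0,0,0],"fingers":0.3},
    {"travel":[0,-20,-40],"delta_rot":[0,0,0],"fingers":0.3},
    {"travel":[0,-40,-40],"delta_rot":[0,0,0],"fingers":0.3},
    {"travel":[-50,-20,-30],"delta_rot":[0,0,0],"fingers":0.3},
    {"travel":[-30,0,0],"delta_rot":[0,0,0],"fingers":0.3},
    {"travel":[0,0,0],"delta_rot":[0,0,0],"fingers":0.3},
  ],
)

```text
clock: 21.38
eef_pos: [412.8, -57.2, 205.8]
eef_rot: [3.019, -0.0, 0.191]
wrist_force: [-0.1, -0.6, 0.5]
finger_gap: 33.0
```

Run:
```python
from h import *
s=manip.read_state();print(s['clock'],s['finger_gap'],s['wrist_force'],inbay())
c=shot('wrist'); save(c,'w10'); P=cloud(c); Q=P.reshape(-1,3); Q=Q[np.isfinite(Q[:,0])]; B=(Q-BO)@BR
M=B[(B[:,2]>35)&(B[:,2]<46)&(abs(B[:,1])<32)&(B[:,0]>-200)&(B[:,0]<-97)]
print('bar tail x',np.percentile(M[:,0],[0.3,1,3]))
for x0 in range(-165,-95,15):
    m=(M[:,0]>=x0)&(M[:,0]<x0+15)
    if m.sum()>5: print(x0,m.sum(),np.percentile(M[m,1],[1,99]).round(1),M[m,2].mean().round(1))
for k in ('magazine_bar','catch_tooth'): print(k,[((BR.T@(tw(c,d['at'])-BO)).round(1),round(d['confidence'],2)) for d in tip_of(k,'wrist')][:3])
c=shot('scene'); 
for k in ('empty_magazine','dishes','oil_jar'): print(k,[(tw(c,d['at']).round(0),round(d['confidence'],2)) for d in tip_of(k,'scene')][:2])
```

```text
21.375 33.01945987037991 [-0.05874541 -0.64678001  0.50856212] [-231.14378496  -80.02629536  187.37019786]
bar tail x [-157.77825411 -157.6280943  -157.23811953]
-165 885 [-24.8  23.9] 40.4
-150 451 [-25.5  24.1] 40.3
-135 350 [-25.5  24.2] 40.3
-120 920 [-25.4  23.6] 40.0
-105 330 [-25.4  23.7] 40.5
magazine_bar []
catch_tooth [(array([-115.8,   15.8,   18.5]), 0.63)]
empty_magazine [(array([551., 223.,   6.]), 0.73)]
dishes [(array([749., 143.,  -2.]), 0.74)]
oil_jar [(array([514., 262.,   6.]), 0.66), (array([771.,  -9.,  -2.]), 0.61)]
```

View pics/w10.png

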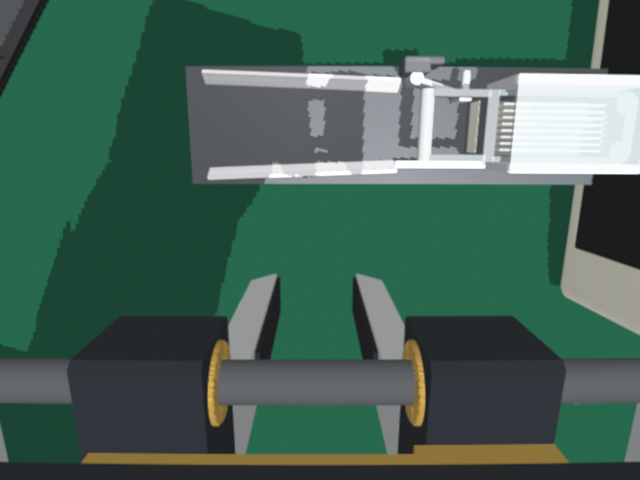

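The bar's rear edge is at bay x −157.7, so the nose is about 1 mm from the stop, and the mid-line offset is about −0.7 mm. The catch tooth is seen at (−116, 16, 18), its rest position behind the tail wall, and the gripper is clear. I'll hand in.

```bash
python3 -c "
from cell import manip
print(manip.sign_off())"
```

```text
the job is handed in; nothing more can be done
None
```

The full magazine is loaded and latched in the scanner, and the job is handed in at about 21.5 s of the 54 s allowed. I lifted it out of the stand by its flanks and set it on the ramp with its nose at bay x ≈ −191 mm. After letting go, I gripped the tail bar and pushed the magazine past the catch to the top stop, where about 15 N built up. Then I let go and moved clear.

**Last checks before hand-in:**
- **Magazine:** the nose is within about 1 mm of the stop, about 0.7 mm off the mid-line, and straight and flat on the ramp.
- **Catch:** the tooth shows at its rest position behind the tail wall. I judged this from its seen position and the drop in pushing force, because the joint value can't be read.
- **Empty magazine, jar and dishes:** all are within about 3 mm of their first readings, which is within detector accuracy. The detector's top hit for the jar (514, 262) was a false one on the stand; its second (771, −9) matched the jar's first reading.
- **Robot:** it touches nothing, with wrist force near zero.

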